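# Unstack a channel board for repair

## Task

Take the plywood spacer off the top of the stack of circuit boards and set it squarely on top of the pile of spare spacers, without shoving the pile. Then lift off the board it uncovered and stand it on its feet in the middle of the shallow aluminium tray, lengthwise with the tray. Set both down and let go; do not drop them.

Things in the scene. Friction and masses are not known exactly. Their poses are not given: they have to be found in the camera images.
- spacer_mid (a point): Centre of the plywood spacer on top of the stack: bare plate 150 (x) x 56 (y) x 12 mm, z up, about 0.08 kg. It rests on the four posts of the board below, its underside about 92 mm above the bench; the board's edges lie 5 mm inside its long edges. The next spacer down, which stays, has its top 40 mm below this one's underside.
- board_mid (a point): Centre, 20 mm above its feet, of the circuit board under the top spacer: green sheet 140 (x) x 46 (y) mm, 5 to 7.4 mm above the feet; four corner posts 40 mm tall, at x +-64, y +-18. In its middle a steel transformer can, 40 (x) x 30 (y) mm, from 7.4 to 37 mm above the feet: hold it there, across the 30 mm; nothing is beside it in y. 0.22 kg. Its feet stand on another spacer, which stays.
- pile_top (a point): Middle of the top face of the spare pile: two loose plywood spacers of the same kind (150 x 56 x 12 mm) on one another on the bench, together 24 mm high; x along their length, z up. Not the two thin aluminium front panels with a row of round holes (190 x 38 mm, 8 mm high).
- tray_in (a point): Middle of the inner floor of the shallow open aluminium tray, fixed on the bench: outside 188 x 94 mm and 14 mm high, walls and floor 4 mm thick, so inside 180 x 86 mm; x along its length, z up. The floor is 4 mm above the bench.
Things that resemble listed ones, but are neither listed nor needed, are in the scene too. What is shaped like the part that bears board_mid but red is not meant.

How it is judged:
By the outcome, as a careful person would: the job done as asked, in the order asked, and still so for the second after the job is handed in, with the robot touching nothing.
It also fails if it takes over 64 s, if anything falls off the work surface, if the arm or the gripper's body presses on something with over 40 N, if the wrist force passes 120 N, or if a joint passes its speed limit or range.

## Robot

A 6-joint arm with a two-finger parallel gripper is mounted at the origin on the work surface. World frame = base frame: x ahead of the robot, y to its left, z up, the work surface at z = 0. Lengths are in m, angles in rad, forces in N, time in s.
With the tool pointing down it reaches from about 0.325 to 0.9 m from the base axis. Payload 3.5 kg.
Tool frame: the origin (TCP) lies at the very end of the fingers, on their centre line; the grasp point (between the pads) lies 19 mm behind it; z points along the fingers, y is the line along which they close (so a half turn about z gives the same grasp; the last joint's range is limited). The gripper opens to 85 mm and grips with 20 to 120 N. Pads are 22 mm wide; open, the fingers measure 114 mm over their backs; the gripper's body (76 mm by 85 mm) begins 54 mm behind the grasp point. The pads swing forward as they close: fully open they stand 13 mm farther back than shut.
Start: joints at [1.157, 0.276, -0.026, 1.268, 0, 1.467], TCP at [0.191, 0.595, 0.197] pointing down, gripper open.
Joint ranges: [-3.12, 3.12], [-0.85, 1.88], [-1.08, 1.24], [-1.95, 2.15], [-1.57, 1.53], [-3.14, 3.14]. Speed limits (rad/s): [2.57, 2.57, 3.14, 3.14, 3.14, 3.14].

## Interface

Orientations are given as a unit quaternion [w, x, y, z].
In Python, from cell import r gives the robot as it stands.
- The arm moves only by the tool step_arm, never from a script. Its argument "rows" is text: rows parted by semicolons, each of 7 numbers parted by spaces: the shift along the world's x, y, z each as a share of 0.5 m, from -1 to 1, then the turn, a rotation vector about the world's x, y, z each as a share of pi rad, from -1 to 1, then the opening, from 0 (shut) to 1 (fully open). A call has 1 to 5 rows; each row is the pose to reach, as a shift and turn from the pose commanded when the call began, turning the shorter way round; what a row does not reach only later rows make up. A row lasts 1/12 s, in which the tool goes at most 41.7 mm and 7.16 degrees, less where a joint would pass 70% of its speed; a pose out of reach is approached as far as the arm can. A call with a number of a shift or a turn outside -1 to 1 is refused whole. A call with a gripper value outside its range is refused whole. The fingers move at their own pace and stop on an object; "squeeze" is the grip in N (left out, the last holds). Time passes only in rows, so rows that repeat a pose let the fingers close. It gives the time, the measured TCP pose, the force, the opening and the grip force at its end, in the units of the state.
- r.observe(): the state, without advancing time (a new reading comes with each control period).
- r.get_image(name): name is "scene" or "side" or "wrist"; returns the picture (420x560x3 uint8, red, green, blue); there is no depth.
- r.get_calibration(name): a dict with "mtx" (3x3 intrinsics, pixels), "R" (3x3) and "t" (3): a world point X has camera coordinates R X + t. Camera axes: x right, y down, z forward; pixel columns grow to the right and rows downward; lengths in m; the calibration is good to about 2 mm. The wrist camera is an equidistant fisheye: a pixel r from the principal point sees the ray r / f radians off the axis. A picture is of the moment at which its call begins: read the wrist's pose just before it. get_calibration takes no time and is no camera call; for the wrist camera it gives the pose at the moment of the call.
- r.finish_job(): hands the job in; it is judged then, once.
Trained networks look in the newest picture that a camera, given by its name, has taken for a name from the list of things; names that differ only in an ending like _2 or _b are one class to them, and where a whole thing is asked for, a point or a joint stands for the part that bears it (a point fixed in the world has none). Each returns a list of dicts, best first, with "score" (0 to 1); they miss things now and then, are a little off and sometimes report something else, mostly with a low value. They report only what shows in the picture. A call takes as long as a camera call. They do not tell look-alikes from the thing itself.
- r.find_in(camera, target): "at" ([column, row] in pixels, amid what is visible of it).
The state is a dict: "time_s": time; "q": joint angles; "qd": joint speeds; "effort": joint torques, N m; "tool_pos": TCP position; "tcp_rot": TCP orientation; "contact_force": force on the tool from outside, world axes, zero at the start; "torque": the same for the moment, N m; "opening": opening from 0.0 (shut) to 1.0 (fully open); "grip_force": force on a finger pad.
Only numpy, scipy, OpenCV 4.12 (cv2) and the standard library are available. Lean on these libraries where they do the work, as an engineer would, in place of code of your own. Each camera call takes 0.05 s, during which the arm holds its last target. There are 200 camera calls.

## Working session

There is one attempt and no reset: what is moved stays moved. The work goes in short steps, Python scripts to look and compute and a tool call to move; the robot and the scene stay as the last step left them, time stands still between calls to the robot, and variables do not carry over. Pictures are saved under pics/ and viewed, at most 10 in all, crops included, and the job is handed in when it is done.

Besides the shell and the picture viewer there is one more tool, called after "Call:" by a JSON object that holds its "op" and its "data". step_arm: Moves the arm, as the interface text tells. Shift numbers are shares of 0.5 m and turn numbers shares of pi rad, none past 1 either way. Its arguments: {"type":"object","properties":{"rows":{"type":"string"},"squeeze":{"type":"number"}},"required":["rows"]}

```bash
mkdir -p pics; ls; python3 - <<'E'
from cell import r
import cv2, numpy as np
s=r.observe(); print(s['time_s'],s['tool_pos'],s['tcp_rot'],s['opening'])
ims={n:r.get_image(n) for n in('scene','side','wrist')}
for n,i in ims.items(): cv2.imwrite(f'pics/{n}0.png',i[:,:,::-1])
for n in ims:
  c=r.get_calibration(n); print(n,np.round(c['mtx'],1).tolist(),np.round(c['R'],3).tolist(),np.round(c['t'],3).tolist())
  for t in('spacer_mid','board_mid','pile_top','tray_in'):
    print(n,t,[(np.round(d['at']).tolist(),round(d['score'],2)) for d in r.find_in(n,t)][:4])
E
```

```text
pics
0.0 [0.19079727 0.59425292 0.19537125] [-2.78695475e-04  1.54766958e-01  9.87950375e-01 -1.08049376e-03] 1.001052532596467
scene [[453.0, 0.0, 276.8], [0.0, 453.0, 204.8], [0.0, 0.0, 1.0]] [[0.412, 0.911, -0.016], [0.56, -0.267, -0.784], [-0.719, 0.314, -0.62]] [-0.2, -0.2, 1.386]
scene spacer_mid [([322.0, 204.0], 0.82)]
scene board_mid [([366.0, 157.0], 0.77), ([314.0, 171.0], 0.62), ([411.0, 250.0], 0.58)]
scene pile_top [([399.0, 194.0], 0.71)]
scene tray_in [([140.0, 295.0], 0.75)]
side [[382.3, 0.0, 280.0], [0.0, 382.3, 209.8], [0.0, 0.0, 1.0]] [[0.96, -0.278, 0.014], [-0.208, -0.749, -0.629], [0.186, 0.601, -0.777]] [-0.464, 0.162, 0.794]
side spacer_mid [([286.0, 173.0], 0.8)]
side board_mid [([206.0, 192.0], 0.98), ([177.0, 144.0], 0.86), ([287.0, 190.0], 0.58), ([322.0, 148.0], 0.56)]
side pile_top [([251.0, 139.0], 0.77)]
side tray_in [([349.0, 368.0], 0.89)]
wrist [[325.2, 0.0, 280.1], [0.0, 325.2, 209.6], [0.0, 0.0, 1.0]] [[0.306, 0.952, -0.001], [0.912, -0.293, 0.287], [0.273, -0.089, -0.958]] [-0.625, -0.037, 0.381]
wrist spacer_mid []
wrist board_mid [([139.0, 268.0], 0.83), ([58.0, 316.0], 0.64)]
wrist pile_top []
wrist tray_in [([4.0, 399.0], 0.61)]
```

View pics/scene0.png

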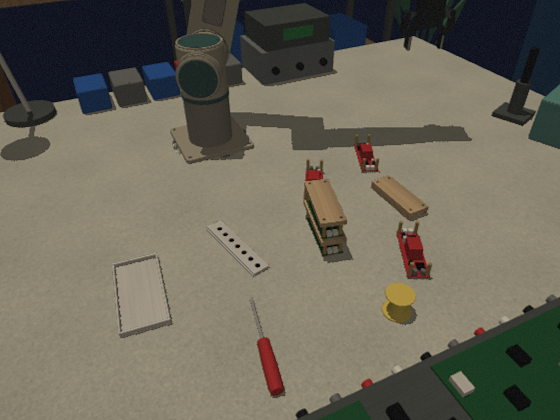

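View pics/side0.png

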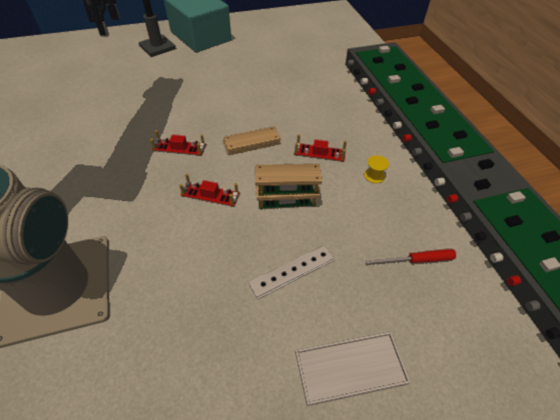

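View pics/wrist0.png

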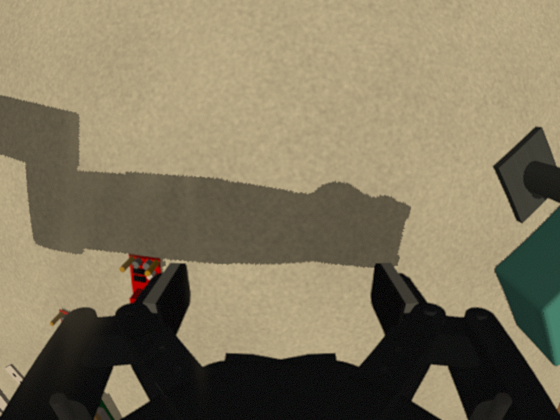

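The scene picture shows the stack with the wooden spacer at (322,204), the pile at (399,194) and the tray at (140,295). Look-alikes are the red boards at (366,157), (314,171) and (411,250), and the holed front panel at (237,247). In the side picture, the spacer is at (287,173), the pile at (251,139) and the tray at (350,368). The wrist sees mostly bare bench.

```bash
cat > h.py <<'E'
import numpy as np, cv2
from cell import r
def ray(c,uv,fish=False):
    K=c['mtx']; x=(uv[0]-K[0][2])/K[0][0]; y=(uv[1]-K[1][2])/K[1][1]
    if fish:
        a=np.hypot(x,y); s=np.sin(a)/a if a>1e-9 else 1; d=np.array([x*s,y*s,np.cos(a)])
    else: d=np.array([x,y,1.])
    R=np.array(c['R']); return -R.T@np.array(c['t']), R.T@d
def onz(c,uv,z,fish=False):
    o,d=ray(c,uv,fish); return o+d*(z-o[2])/d[2]
def proj(c,X,fish=False):
    K=np.array(c['mtx']); p=np.atleast_2d(X)@np.array(c['R']).T+np.array(c['t'])
    if fish:
        rr=np.hypot(p[:,0],p[:,1]); a=np.arctan2(rr,p[:,2]); q=p[:,:2]/rr[:,None]*a[:,None]
    else: q=p[:,:2]/p[:,2:]
    return q*K[0,0]+K[:2,2]
E
python3 - <<'E'
from h import *
P={'scene':{'sp':((322,204),.104),'pile':((400,194),.024),'tray':((140,295),.01)},'side':{'sp':((288,174),.104),'pile':((251,138),.024),'tray':((350,368),.01)}}
for n in P:
  c=r.get_calibration(n)
  for k,(uv,z) in P[n].items(): print(n,k,onz(c,uv,z).round(3))
a=cv2.imread('pics/scene0.png')[110:290,270:450]; b=cv2.imread('pics/side0.png')[110:230,160:340]
o=np.vstack([cv2.resize(a,None,fx=2,fy=2,interpolation=2)])
a=cv2.resize(a,(400,400),interpolation=cv2.INTER_CUBIC); b=cv2.resize(b,(400,267),interpolation=cv2.INTER_CUBIC)
cv2.imwrite('pics/c1.png',np.hstack([a,np.vstack([b,np.zeros((133,400,3),np.uint8)])]))
c=r.get_calibration('wrist'); s=r.observe()
o=-np.array(c['R']).T@c['t'];print('cam',o,s['tool_pos'],np.array(c['R'])[2])
E
```

```text
scene sp [0.54  0.082 0.104]
scene pile [0.5   0.326 0.024]
scene tray [ 0.537 -0.32   0.01 ]
side sp [0.527 0.091 0.104]
side pile [0.493 0.326 0.024]
side tray [ 0.522 -0.319  0.01 ]
cam [0.12101571 0.6176311  0.37500151] [0.19113736 0.59505318 0.19653334] [ 0.27311185 -0.08871454 -0.9578829 ]
```

View pics/c1.png

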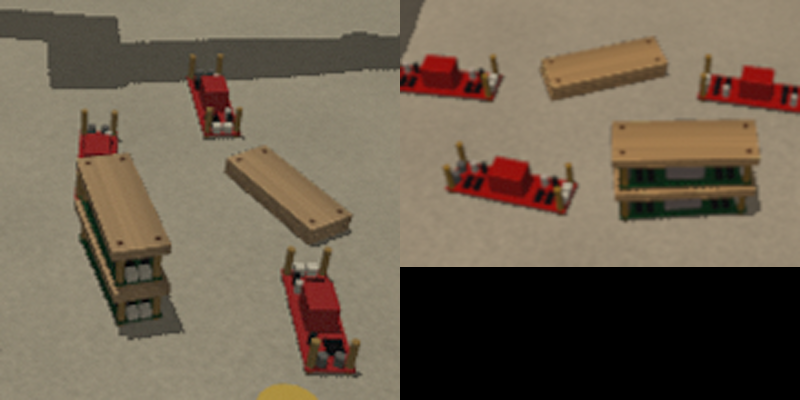

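The crop shows the spacer on a two-storey green board stack, with corners near (77,167), (130,155), (170,248) and (118,254) in the crop. The pile is plain wood with no holes, and the three red boards stand apart from both. That confirms the choice.

```bash
cat >> h.py <<'E'
from scipy.optimize import least_squares
def rect(obs,z,L,W,guess):
    # obs: list of (cal,fish,corner pixels 4x2 (nan ok) ordered ++,+-,--,-+ ) ; fit x,y,yaw
    S=np.array([[1,1],[1,-1],[-1,-1],[-1,1]])*[L/2,W/2]
    def X(p):
        c,s=np.cos(p[2]),np.sin(p[2]); return np.c_[S@np.array([[c,s],[-s,c]])+p[:2],np.full(4,z)]
    def f(p):
        e=np.concatenate([(proj(c,X(p),fi)-np.array(uv,float)).ravel() for c,fi,uv in obs]); return e[~np.isnan(e)]
    q=least_squares(f,guess,loss='soft_l1'); return q.x,f(q.x)
E
python3 - <<'E'
from h import *
s=400/180
sc=lambda l:np.array(l)/s+[270,110]-0.3
sd=lambda l:(np.array(l)-[400,0])/s+[160,110]-0.3
C=r.get_calibration('scene');D=r.get_calibration('side')
# ++ +- -- -+
A=sc([(170,245),(118,252),(77,167),(130,155)]);B=sd([(757,121),(758,160),(611,163),(612,122)])
for nm,o in(('sc',[(C,0,A)]),('sd',[(D,0,B)]),('both',[(C,0,A),(D,0,B)])):
  x,e=rect(o,.104,.150,.056,[.53,.09,.2]);print(nm,x.round(4),abs(e).max().round(2))
A=sc([(350,215),(315,234),(226,166),(267,146)]);B=sd([(656,38),(666,66),(551,90),(541,64)])
for nm,o in(('sc',[(C,0,A)]),('sd',[(D,0,B)]),('both',[(C,0,A),(D,0,B)])):
  x,e=rect(o,.024,.150,.056,[.5,.326,.5]);print('pile',nm,x.round(4),abs(e).max().round(2))
T=sd=np.array([(392,335),(407,382),(307,402),(297,351)])
A=np.array([(169,323),(121,332),(114,264),(158,257)])
for nm,o in(('sc',[(C,0,A)]),('sd',[(D,0,T)]),('both',[(C,0,A),(D,0,T)])):
  x,e=rect(o,.014,.188,.094,[.53,-.32,.3]);print('tray',nm,x.round(4),abs(e).max().round(2))
E
```

```text
sc [ 0.5306  0.095  -0.2332] 3.1
sd [ 0.5271  0.0935 -0.2567] 1.18
both [ 0.528   0.0942 -0.2544] 3.84
pile sc [0.4999 0.3246 0.0611] 2.47
pile sd [0.4944 0.3232 0.0421] 1.09
pile both [0.4964 0.3248 0.0436] 3.45
tray sc [ 0.5313 -0.3177 -0.1152] 3.86
tray sd [ 0.5263 -0.3165 -0.1054] 4.02
tray both [ 0.527  -0.3166 -0.1066] 4.43
```

Call:
{"op": "step_arm", "data": {"rows": "0.05 -0.036 0.007 0 0 0 1;0.1 -0.072 0.014 0 0 0 1;0.15 -0.108 0.021 0 0 0 1;0.2 -0.144 0.028 0 0 0 1;0.25 -0.18 0.035 0 0 0 1"}}

```text
time_s: 1.17
tool_pos: [0.3171, 0.5042, 0.2143]
tcp_rot: [0.0, 0.155, 0.988, 0.0]
contact_force: [0.1, 0.3, 0.9]
opening: 1.003
grip_force: 0.0
```

Call:
{"op": "step_arm", "data": {"rows": "0.05 -0.036 0.007 0 0 0 1;0.1 -0.072 0.014 0 0 0 1;0.15 -0.108 0.021 0 0 0 1;0.2 -0.144 0.028 0 0 0 1;0.25 -0.18 0.035 0 0 0 1"}}

```text
time_s: 1.58
tool_pos: [0.4423, 0.414, 0.2319]
tcp_rot: [0.0, 0.155, 0.988, 0.0]
contact_force: [0.4, 0.5, -0.1]
opening: 1.002
grip_force: 0.0
```

Call:
{"op": "step_arm", "data": {"rows": "0.05 -0.036 0.007 0 0 0 1;0.1 -0.072 0.014 0 0 0 1;0.15 -0.108 0.021 0 0 0 1;0.2 -0.144 0.028 0 0 0 1;0.25 -0.18 0.035 0 0 0 1"}}

```text
time_s: 2.0
tool_pos: [0.5672, 0.324, 0.2492]
tcp_rot: [0.0, 0.155, 0.988, 0.0]
contact_force: [0.6, -0.2, 0.1]
opening: 1.003
grip_force: 0.0
```

Call:
{"op": "step_arm", "data": {"rows": "0 0 0 0 0 0 1;0 0 0 0 0 0 1"}}

```text
time_s: 2.17
tool_pos: [0.5674, 0.324, 0.2489]
tcp_rot: [-0.0, 0.156, 0.988, 0.0]
contact_force: [0.2, -0.1, -0.1]
opening: 0.997
grip_force: 0.0
```

```bash
cat > look.py <<'E'
from h import *
import pickle
def look(tag):
    c=r.get_calibration('wrist'); im=r.get_image('wrist')
    cv2.imwrite(f'pics/{tag}.png',im[:,:,::-1]); pickle.dump(c,open(f'pics/{tag}.pkl','wb'))
    s=r.observe(); print(s['time_s'],s['tool_pos'].round(4),s['tcp_rot'].round(4))
    return c,im
E
python3 -c "
from look import *
c,im=look('w1')
print(proj(c,[[.497,.324,.024],[.528,.094,.104]],True))"
```

```text
2.2167 [0.5662 0.3247 0.2488] [-4.000e-04  1.553e-01  9.879e-01  0.000e+00]
[[262.6555567  120.41117225]
 [ 86.6285209  217.8247381 ]]
```

Call:
{"op": "step_arm", "data": {"rows": "0.013 -0.07 0 0 0 0 1;0.026 -0.14 0 0 0 0 1;0.04 -0.21 0 0 0 0 1;0.053 -0.28 0 0 0 0 1;0.066 -0.35 0 0 0 0 1"}}

```text
time_s: 2.63
tool_pos: [0.598, 0.1501, 0.249]
tcp_rot: [-0.0, 0.153, 0.988, 0.0]
contact_force: [0.5, -1.1, -0.4]
opening: 0.998
grip_force: 0.0
```

Call:
{"op": "step_arm", "data": {"rows": "0 -0.06 0 0 0 0 1;0 -0.12 0 0 0 0 1;0 -0.15 0 0 0 0 1;0 -0.15 0 0 0 0 1;0 -0.15 0 0 0 0 1"}}

```text
time_s: 3.05
tool_pos: [0.5986, 0.0758, 0.249]
tcp_rot: [-0.0, 0.155, 0.988, 0.0]
contact_force: [0.7, 0.9, 0.5]
opening: 0.999
grip_force: 0.0
```

```bash
python3 -c "
from look import *
c,im=look('w2')
print(proj(c,[[.528,.094,.104]],True))"
```

```text
3.1 [0.5987 0.0764 0.2491] [-2.000e-04  1.542e-01  9.880e-01  5.000e-04]
[[275.937593   115.92210779]]
```

Call:
{"op": "step_arm", "data": {"rows": "0 -0.08 0 0 0 0 1;0 -0.16 0 0 0 0 1;0 -0.24 0 0 0 0 1;0 -0.32 0 0 0 0 1;0 -0.4 0 0 0 0 1"}}

```text
time_s: 3.52
tool_pos: [0.5995, -0.1242, 0.2491]
tcp_rot: [0.0, 0.153, 0.988, 0.0]
contact_force: [1.3, -0.4, 0.6]
opening: 1.003
grip_force: 0.0
```

Call:
{"op": "step_arm", "data": {"rows": "0 -0.08 0 0 0 0 1;0 -0.16 0 0 0 0 1;0 -0.24 0 0 0 0 1;0 -0.32 0 0 0 0 1;0 -0.4 0 0 0 0 1"}}

```text
time_s: 3.93
tool_pos: [0.6001, -0.3246, 0.249]
tcp_rot: [0.0, 0.153, 0.988, 0.0]
contact_force: [0.8, 0.6, -0.6]
opening: 1.0
grip_force: 0.0
```

Call:
{"op": "step_arm", "data": {"rows": "0 0 0 0 0 0 1;0 0 0 0 0 0 1"}}

```text
time_s: 4.1
tool_pos: [0.5998, -0.3252, 0.2482]
tcp_rot: [-0.0, 0.155, 0.988, 0.001]
contact_force: [0.6, 0.4, 0.5]
opening: 1.0
grip_force: 0.0
```

```bash
python3 -c "
from look import *
c,im=look('w3')
p=lambda t,x:cv2.imread(f'pics/{t}.png')
import pickle
out=[];
for t,X in(('w1',[.497,.324,.024]),('w2',[.528,.094,.104]),('w3',[.527,-.317,.014])):
  cc=pickle.load(open(f'pics/{t}.pkl','rb')); u,v=proj(cc,[X],True)[0]
  u0=int(np.clip(u-100,0,360)); v0=int(np.clip(v-70,0,280)); print(t,u,v,u0,v0)
  out.append(cv2.resize(cv2.imread(f'pics/{t}.png')[v0:v0+140,u0:u0+200],(400,280),interpolation=2))
out.append(np.zeros_like(out[0]))
cv2.imwrite('pics/m1.png',np.vstack([np.hstack(out[:2]),np.hstack(out[2:])]))"
```

```text
4.15 [ 0.5998 -0.3238  0.2484] [-3.000e-04  1.544e-01  9.880e-01  7.000e-04]
w1 262.65555669758993 120.41117225460741 162 50
w2 275.93759299734035 115.92210778771147 175 45
w3 268.6881959330836 116.5315151606586 168 46
```

View pics/m1.png

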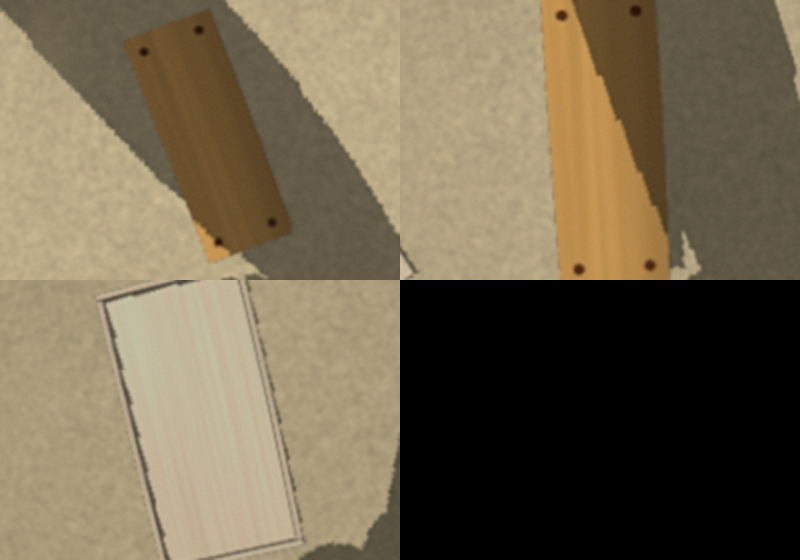

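The close views match the choice. In the top left of the picture is the plain pile, with its holes at crop (144,52), (199,30), (272,222) and (218,242). In the top right is the stack's spacer with holes at (162,15), (235,11), (250,265) and (178,270). At the bottom is the tray, with outer corners at (98,19) and (302,262).

```bash
python3 - <<'E'
from h import *
import pickle
n=np.nan
def P(l,o): return np.array(l,float)/2+o-0.25
def run(t,l,o,z,L,W,g):
  c=pickle.load(open(f'pics/{t}.pkl','rb')); x,e=rect([(c,True,P(l,o))],z,L,W,g); print(t,x.round(4),e.round(1))
  q=np.array([onz(c,u,z,True) if u[0]==u[0] else [n]*3 for u in P(l,o)]); print('  L,W',np.linalg.norm(q[0]-q[3]),np.linalg.norm(q[1]-q[2]),np.linalg.norm(q[0]-q[1]),np.linalg.norm(q[2]-q[3]))
run('w1',[(272,222),(218,242),(144,52),(199,30)],(162,50),.024,.128,.036,[.5,.32,0])
run('w1',[(291,233),(210,262),(124,41),(210,9)],(162,50),.024,.150,.056,[.5,.32,0])
run('w2',[(250,265),(178,270),(162,15),(235,11)],(175,45),.104,.128,.036,[.53,.09,-.25])
run('w3',[(302,262),(n,n),(98,19),(248,-3)],(168,46),.014,.188,.094,[.53,-.32,-.1])
run('w3',[(302,262),(n,n),(98,19),(n,n)],(168,46),.014,.188,.094,[.53,-.32,-.1])
E
```

```text
w1 [0.4953 0.3288 0.045 ] [-0.  -0.   0.  -0.1  0.  -0.1 -0.   0.2]
  L,W 0.12824704866338676 0.12801927940111996 0.036128316949858345 0.03616861264820347
w1 [0.4951 0.3292 0.036 ] [ 0.7  0.1 -0.6  0.4  0.1 -0.1 -0.2 -0.4]
  L,W 0.14907882218785984 0.1496718836286707 0.054293029520233495 0.05610465543818951
w2 [ 0.5275  0.0962 -0.2517] [-0.3 -0.1  0.3 -0.5 -0.1  0.4  0.2  0.1]
  L,W 0.12826349540139298 0.12896130437582998 0.036577720272527196 0.035672564182177124
w3 [ 0.5288 -0.3174 -0.1133] [ 0.1  5.7  0.7 -0.  -0.9 -4.8]
  L,W 0.17410570053009894 nan nan 0.09500037942285065
w3 [ 0.525  -0.317  -0.0936] [ 0.9  1.8 -1.1 -1.8]
  L,W nan nan nan nan
```

```bash
python3 -c "
import cv2
i=cv2.imread('pics/w3.png')[25:205,190:350]; cv2.imwrite('pics/m2.png',cv2.resize(i,None,fx=3.3333333,fy=3.33333333,interpolation=2))"
```

```text
(no output)
```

View pics/m2.png

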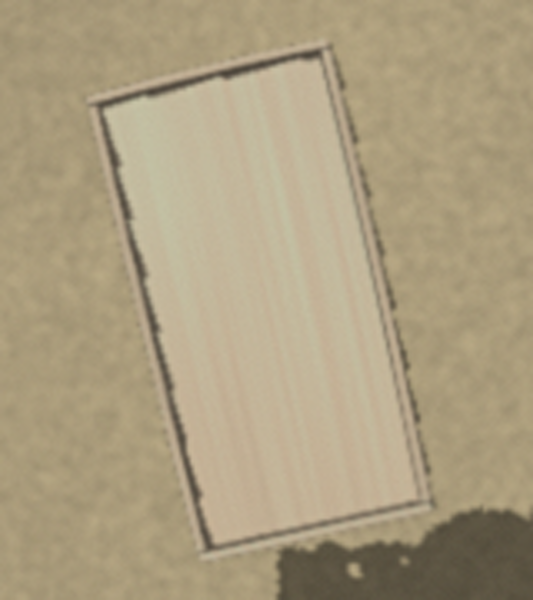

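The crop shows the whole tray, with outer rim corners at (89,101), (328,43), (430,507) and (203,554).

```bash
python3 - <<'E'
from h import *
import pickle
c=pickle.load(open('pics/w3.pkl','rb'))
uv=np.array([(430,507),(203,554),(89,101),(328,43)])/3.3333+[190,25]-.35
x,e=rect([(c,True,uv)],.014,.188,.094,[.53,-.32,-.1]);print(x.round(4),e.round(1))
def R(a):  # tool y dir angle
    return 0
# needed shifts
s=r.observe();p=s['tool_pos'];w,X,Y,Z=s['tcp_rot'];yd=2*np.arctan2(Y,X)-np.pi/2
print(p,'tool y dir',yd)
for n,(x,y,a) in dict(sp=(.5275,.0962,-.2517),pile=(.4953,.3288,.044),tray=x).items():
  d=(a+np.pi/2-yd+np.pi/2)%np.pi-np.pi/2; print(n,(np.array([x,y])-p[:2])/.5,'turn share',d/np.pi,np.degrees(d))
E
```

```text
[ 0.5247 -0.3166 -0.0861] [ 1.7  1.2 -0.5  2.8 -0.9 -1.4  0.2 -1.7]
[ 0.59976623 -0.32381488  0.24841918] tool y dir 1.2607075767335956
sp [-0.14453246  0.84002976] turn share 0.018585716386426508 3.3454289495567715
pile [-0.20893246  1.30522976] turn share 0.11270994973097344 20.287790951575218
tray [-0.15015698  0.01449531] turn share 0.07128740656453839 12.83173318161691
```

```bash
python3 - <<'E'
from h import *
import pickle
c=pickle.load(open('pics/w3.pkl','rb'))
uv=np.array([(430,507),(203,554),(89,101),(328,43)])/3.3333+[190,25]-.35
for z in(0,.014):
  x,e=rect([(c,True,uv)],z,.188,.094,[.53,-.32,-.1]);print(z,x.round(4),e.round(1))
x,e=rect([(c,True,uv)],.014,.182,.091,[.53,-.32,-.1]);print(x.round(4),e.round(1))
i=cv2.imread('pics/w3.png').astype(float)
q=proj(c,[[.5247,-.3166,.004]],True)[0];print(q)
g=i[int(q[1])].mean(1); print(g[215:330].round().astype(int).tolist())
E
```

```text
0 [ 0.5242 -0.317  -0.0886] [-0.1 -1.  -0.2  0.   0.8  0.2 -0.3  0.6]
0.014 [ 0.5247 -0.3166 -0.0861] [ 1.7  1.2 -0.5  2.8 -0.9 -1.4  0.2 -1.7]
[ 0.5244 -0.3166 -0.0886] [-0.1 -0.9 -0.2  0.1  0.8  0.1 -0.3  0.5]
[268.69939991 114.72086993]
[148, 148, 150, 153, 152, 151, 149, 149, 146, 148, 146, 147, 148, 147, 147, 155, 161, 137, 94, 108, 158, 180, 178, 179, 177, 177, 176, 176, 177, 180, 180, 179, 179, 177, 176, 177, 177, 178, 177, 177, 175, 175, 178, 176, 175, 177, 178, 178, 178, 178, 176, 176, 177, 176, 175, 177, 178, 178, 177, 177, 181, 178, 178, 178, 178, 182, 181, 176, 175, 173, 174, 175, 177, 178, 179, 178, 180, 181, 178, 176, 173, 174, 178, 179, 176, 177, 178, 167, 132, 158, 162, 132, 107, 134, 146, 145, 148, 148, 150, 152, 153, 150, 149, 148, 150, 150, 150, 152, 150, 151, 154, 155, 156, 152, 151]
```

Call:
{"op": "step_arm", "data": {"rows": "-0.014 0.08 0 0 0 0.004 1;-0.028 0.16 0 0 0 0.008 1;-0.042 0.24 0 0 0 0.012 1;-0.056 0.32 0 0 0 0.016 1;-0.07 0.4 0 0 0 0.0186 1"}}

```text
time_s: 4.57
tool_pos: [0.5633, -0.1205, 0.2492]
tcp_rot: [0.0, 0.124, 0.992, 0.0]
contact_force: [0.4, 0.5, -0.8]
opening: 0.999
grip_force: 0.0
```

Call:
{"op": "step_arm", "data": {"rows": "-0.014 0.08 0 0 0 0 1;-0.028 0.16 0 0 0 0 1;-0.042 0.24 0 0 0 0 1;-0.056 0.32 0 0 0 0 1;-0.073 0.4 0 0 0 0 1"}}

```text
time_s: 4.98
tool_pos: [0.526, 0.0794, 0.2494]
tcp_rot: [0.0, 0.124, 0.992, 0.0]
contact_force: [0.6, 0.1, 0.2]
opening: 0.998
grip_force: 0.0
```

Call:
{"op": "step_arm", "data": {"rows": "0 0.03 -0.04 0 0 0 1;0 0.0424 -0.1 0 0 0 1;0 0.0424 -0.16 0 0 0 1;0 0.0424 -0.2 0 0 0 1;0 0.0424 -0.2 0 0 0 1"}}

```text
time_s: 5.4
tool_pos: [0.5221, 0.0986, 0.1443]
tcp_rot: [-0.005, 0.124, 0.992, -0.001]
contact_force: [-0.6, 0.0, -0.7]
opening: 0.999
grip_force: 0.0
```

```bash
python3 - <<'E'
from look import *
s=r.observe();w,X,Y,Z=s['tcp_rot'];print(2*np.arctan2(Y,X)-np.pi, s['q'].round(2))
look('w4')
E
```

```text
-0.2480821358799279 [ 0.06  0.15 -0.29  1.13  0.    0.31]
5.45 [0.5241 0.0983 0.1469] [-2.900e-03  1.241e-01  9.923e-01 -3.000e-04]
```

View pics/w4.png

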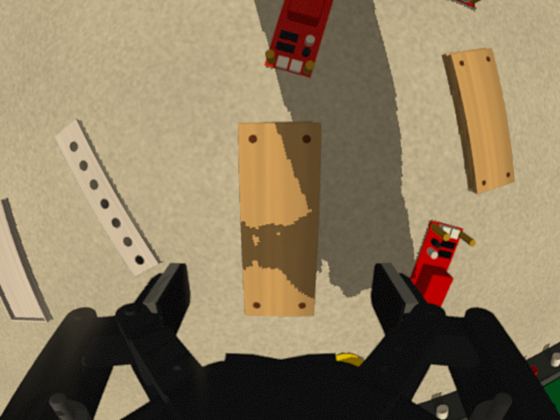

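The spacer is centred between the fingers at about (281,218), with its holes at (253,139), (306,139), (302,305) and (257,306).

Call:
{"op": "step_arm", "data": {"rows": "0 0 0 0 0 0 1;0 0 0 0 0 0 1;0 0 0 0 0 0 1"}}

```text
time_s: 5.7
tool_pos: [0.5292, 0.0967, 0.1512]
tcp_rot: [0.002, 0.126, 0.992, 0.0]
contact_force: [-0.2, 0.6, -0.5]
opening: 1.001
grip_force: 0.0
```

```bash
python3 - <<'E'
from h import *
import pickle
c=pickle.load(open('pics/w4.pkl','rb'))
uv=np.array([(302,305),(257,306),(253,139),(306,139)])
x,e=rect([(c,True,uv)],.104,.128,.036,[.53,.09,-.2]);print(x.round(4),e.round(1))
uv=np.array([(483,183),(508,176),(487,59),(463,63)])[[1,0,3,2]]
x,e=rect([(c,True,uv)],.024,.128,.036,[.5,.32,.04]);print('pile',x.round(4),e.round(1))
s=r.observe();w,X,Y,Z=s['tcp_rot'];print(s['tool_pos'],2*np.arctan2(Y,X)-np.pi)
E
```

```text
[ 0.528   0.0964 -0.2484] [ 0.2 -0.1 -0.1 -1.2 -0.3  0.3  0.2  0.3]
pile [0.496  0.3297 0.0347] [-0.5 -1.   0.2 -0.2 -0.8  0.3  1.5  0.5]
[0.52924371 0.09666098 0.15124701] -0.2519422497703818
```

Call:
{"op": "step_arm", "data": {"rows": "0 0 -0.02 0 0 0 1;0 0 -0.05 0 0 0 1;0 0 -0.08 0 0 0 1;0 0 -0.11 0 0 0 1;0 0 -0.129 0 0 0 1"}}

```text
time_s: 6.12
tool_pos: [0.5271, 0.096, 0.0831]
tcp_rot: [-0.001, 0.126, 0.992, -0.0]
contact_force: [0.6, -1.0, -0.3]
opening: 1.0
grip_force: 0.0
```

Call:
{"op": "step_arm", "data": {"rows": "0 0 0 0 0 0 0.85;0 0 0 0 0 0 0.8;0 0 0 0 0 0 0.75;0 0 0 0 0 0 0.7;0 0 0 0 0 0 0.66", "squeeze": 25}}

```text
time_s: 6.53
tool_pos: [0.5286, 0.0963, 0.0856]
tcp_rot: [0.001, 0.126, 0.992, 0.0]
contact_force: [-0.6, -0.4, 0.0]
opening: 0.66
grip_force: 0.0
```

Call:
{"op": "step_arm", "data": {"rows": "0 0 0 0 0 0 0.6;0 0 0 0 0 0 0.55;0 0 0 0 0 0 0.5;0 0 0 0 0 0 0.5;0 0 0 0 0 0 0.5", "squeeze": 25}}

```text
time_s: 6.95
tool_pos: [0.5276, 0.0963, 0.0845]
tcp_rot: [0.0, 0.126, 0.992, -0.0]
contact_force: [0.5, 0.3, -0.2]
opening: 0.501
grip_force: 0.0
```

```bash
python3 - <<'E'
from h import *
c=r.get_calibration('side');i=r.get_image('side')[120:240,220:360]
c2=r.get_image('scene')[150:270,270:410]
cv2.imwrite('pics/m3.png',cv2.resize(np.hstack([i,c2])[:,:,::-1],(800,343),interpolation=2))
s=r.observe();print(s['tool_pos'],s['contact_force'])
E
```

```text
[0.52760618 0.09626456 0.08446944] [ 0.30287575 -0.09049201 -0.48251691]
```

View pics/m3.png

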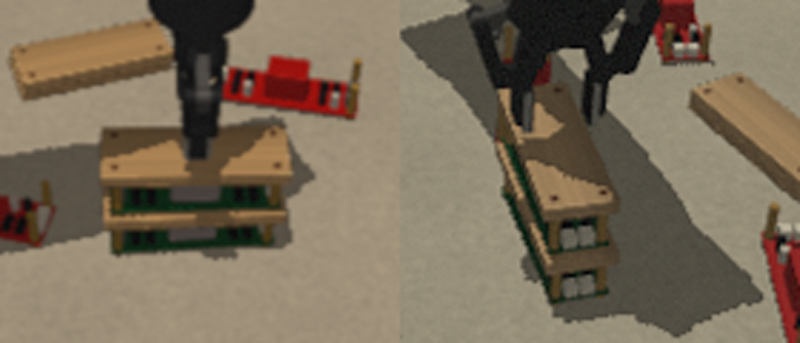

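The side crop shows the fingertip ending at about (195,157), and the scene crop shows tips at (525,130) and (595,122). I'll check whether those are beside the spacer or above it.

```bash
python3 - <<'E'
from h import *
a=-.2517; Y=np.array([-np.sin(a),np.cos(a),0]); c0=np.array([.5276,.0963,0])
for n,o,off in(('side',(220,120),0),('scene',(270,150),400)):
  c=r.get_calibration(n)
  for w in(.021,.028,.034):
    for z in(.085,.095,.105,.115):
      print(n,w,z,[((proj(c,c0+s*w*Y+[0,0,z])[0]-o)*2.857+[off,0]).round().tolist() for s in(-1,1)])
E
```

```text
side 0.021 0.085 [[194.0, 185.0], [192.0, 147.0]]
side 0.021 0.095 [[194.0, 176.0], [192.0, 139.0]]
side 0.021 0.105 [[195.0, 168.0], [192.0, 130.0]]
side 0.021 0.115 [[195.0, 159.0], [193.0, 121.0]]
side 0.028 0.085 [[194.0, 192.0], [191.0, 141.0]]
side 0.028 0.095 [[195.0, 183.0], [192.0, 133.0]]
side 0.028 0.105 [[195.0, 174.0], [192.0, 124.0]]
side 0.028 0.115 [[195.0, 165.0], [192.0, 115.0]]
side 0.034 0.085 [[195.0, 197.0], [191.0, 136.0]]
side 0.034 0.095 [[195.0, 189.0], [191.0, 127.0]]
side 0.034 0.105 [[195.0, 180.0], [192.0, 119.0]]
side 0.034 0.115 [[196.0, 171.0], [192.0, 110.0]]
scene 0.021 0.085 [[529.0, 163.0], [583.0, 157.0]]
scene 0.021 0.095 [[530.0, 153.0], [584.0, 146.0]]
scene 0.021 0.105 [[530.0, 142.0], [584.0, 136.0]]
scene 0.021 0.115 [[531.0, 132.0], [585.0, 125.0]]
scene 0.028 0.085 [[520.0, 164.0], [592.0, 156.0]]
scene 0.028 0.095 [[521.0, 154.0], [593.0, 145.0]]
scene 0.028 0.105 [[521.0, 144.0], [593.0, 135.0]]
scene 0.028 0.115 [[521.0, 133.0], [594.0, 124.0]]
scene 0.034 0.085 [[512.0, 165.0], [599.0, 155.0]]
scene 0.034 0.095 [[513.0, 155.0], [600.0, 144.0]]
scene 0.034 0.105 [[513.0, 144.0], [601.0, 134.0]]
scene 0.034 0.115 [[514.0, 134.0], [602.0, 123.0]]
```

Call:
{"op": "step_arm", "data": {"rows": "0 0 0 0 0 0 0.7;0 0 0 0 0 0 0.9;0 0 0 0 0 0 1;0 0 0 0 0 0 1;0 0 0 0 0 0 1"}}

```text
time_s: 7.47
tool_pos: [0.5277, 0.0963, 0.0845]
tcp_rot: [0.0, 0.126, 0.992, 0.0]
contact_force: [0.5, 0.2, -0.5]
opening: 0.997
grip_force: 0.0
```

Call:
{"op": "step_arm", "data": {"rows": "0 0 -0.01 0 0 0 1;0 0 -0.025 0 0 0 1;0 0 -0.04 0 0 0 1;0 0 -0.05 0 0 0 1;0 0 -0.05 0 0 0 1"}}

```text
time_s: 7.88
tool_pos: [0.5259, 0.0961, 0.0575]
tcp_rot: [-0.002, 0.126, 0.992, -0.0]
contact_force: [-0.5, -1.1, -0.1]
opening: 0.996
grip_force: 0.0
```

Call:
{"op": "step_arm", "data": {"rows": "0 0 0 0 0 0 0.9;0 0 0 0 0 0 0.8;0 0 0 0 0 0 0.74;0 0 0 0 0 0 0.74;0 0 0 0 0 0 0.74"}}

```text
time_s: 8.3
tool_pos: [0.528, 0.0963, 0.0599]
tcp_rot: [0.0, 0.126, 0.992, 0.0]
contact_force: [-0.6, -0.1, 0.8]
opening: 0.736
grip_force: 0.0
```

```bash
python3 - <<'E'
from h import *
i=r.get_image('side'); cv2.imwrite('pics/s5.png',i[:,:,::-1])
a=i[120:240,220:360]; b=r.get_image('scene')[150:270,270:410]
cv2.imwrite('pics/m4.png',cv2.resize(np.hstack([a,b])[:,:,::-1],(800,343),interpolation=2))
for u in(287,288,289): print(u,i[155:200,u].astype(int).tolist())
E
```

```text
287 [[27, 25, 24], [24, 24, 23], [23, 22, 22], [35, 33, 33], [40, 40, 39], [46, 45, 45], [39, 38, 38], [30, 31, 31], [25, 24, 25], [26, 23, 24], [24, 22, 23], [24, 22, 23], [24, 22, 23], [23, 22, 22], [21, 22, 23], [24, 22, 23], [23, 22, 24], [23, 22, 23], [23, 23, 24], [25, 25, 26], [27, 27, 27], [28, 27, 27], [25, 27, 26], [23, 24, 24], [22, 20, 21], [23, 23, 24], [21, 22, 22], [24, 23, 23], [23, 23, 23], [26, 26, 26], [44, 41, 38], [64, 58, 55], [72, 64, 61], [73, 66, 62], [74, 66, 62], [47, 50, 42], [17, 38, 22], [15, 37, 21], [43, 47, 28], [81, 65, 42], [94, 72, 47], [93, 72, 48], [91, 71, 47], [89, 69, 47], [81, 67, 56]]
288 [[53, 50, 48], [52, 48, 47], [47, 45, 42], [49, 46, 43], [55, 52, 49], [62, 59, 57], [54, 51, 49], [42, 41, 39], [33, 32, 32], [33, 31, 31], [33, 32, 31], [34, 31, 30], [28, 25, 26], [21, 21, 22], [23, 23, 24], [23, 21, 23], [20, 20, 22], [23, 22, 21], [23, 23, 22], [23, 21, 22], [29, 28, 29], [30, 28, 30], [28, 27, 27], [24, 24, 24], [21, 19, 23], [23, 23, 22], [21, 21, 21], [23, 23, 23], [21, 22, 22], [23, 21, 23], [48, 45, 43], [67, 60, 57], [72, 65, 62], [74, 66, 63], [76, 69, 64], [48, 51, 42], [19, 39, 22], [14, 36, 18], [48, 50, 30], [83, 66, 43], [90, 70, 46], [90, 69, 47], [90, 69, 46], [89, 70, 47], [80, 66, 55]]
289 [[71, 67, 63], [69, 64, 61], [63, 60, 56], [65, 62, 57], [73, 68, 64], [81, 76, 73], [70, 66, 62], [54, 51, 49], [40, 38, 37], [40, 38, 37], [42, 39, 37], [40, 37, 35], [31, 31, 30], [25, 25, 26], [23, 22, 23], [20, 20, 19], [25, 25, 25], [22, 24, 24], [22, 21, 20], [24, 25, 26], [28, 29, 29], [29, 29, 28], [29, 28, 30], [25, 25, 24], [20, 22, 22], [20, 21, 22], [21, 23, 22], [22, 21, 22], [22, 22, 22], [26, 24, 25], [53, 49, 45], [69, 62, 59], [73, 66, 62], [73, 66, 63], [76, 68, 65], [50, 52, 44], [14, 36, 20], [16, 38, 20], [49, 50, 31], [82, 66, 43], [92, 71, 46], [91, 70, 47], [91, 70, 47], [90, 69, 47], [75, 62, 52]]
```

View pics/m4.png

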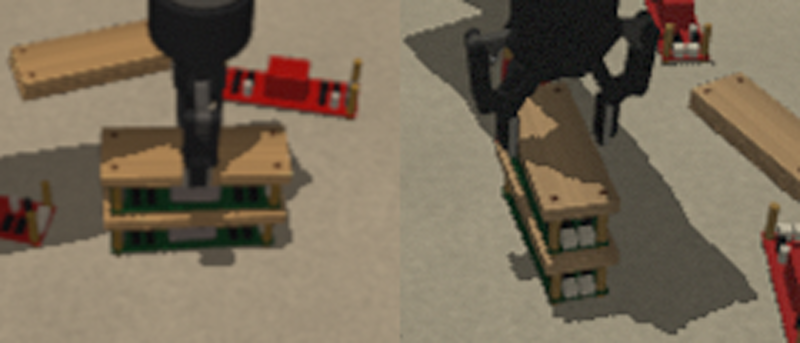

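The near fingertip now overlaps the spacer's front face at side row 184, which puts it at about z 0.097. The tips therefore stand about 36 mm behind the stated TCP at this opening. I'll lower 4.5 mm and close.

Call:
{"op": "step_arm", "data": {"rows": "0 0 -0.005 0 0 0 0.74;0 0 -0.009 0 0 0 0.74;0 0 -0.009 0 0 0 0.7;0 0 -0.009 0 0 0 0.67;0 0 -0.009 0 0 0 0.64", "squeeze": 25}}

```text
time_s: 8.82
tool_pos: [0.5275, 0.0963, 0.055]
tcp_rot: [-0.0, 0.126, 0.992, 0.0]
contact_force: [-0.2, -0.1, -0.7]
opening: 0.647
grip_force: 26.6
```

Call:
{"op": "step_arm", "data": {"rows": "0 0 0 0 0 0 0.6;0 0 0 0 0 0 0.55;0 0 0 0 0 0 0.5;0 0 0 0 0 0 0.5;0 0 0 0 0 0 0.5", "squeeze": 25}}

```text
time_s: 9.23
tool_pos: [0.5275, 0.0963, 0.055]
tcp_rot: [-0.0, 0.126, 0.992, 0.0]
contact_force: [-0.1, -0.5, -0.4]
opening: 0.644
grip_force: 26.7
```

```bash
python3 - <<'E'
from h import *
i=r.get_image('side'); s=r.observe(); print(s['tool_pos'],s['contact_force'],s['opening'],s['grip_force'])
print(i[175:200,288].sum(1).tolist())
E
```

```text
[0.52752729 0.09627836 0.05496622] [-0.8457871  -0.00284728  0.20403222] 0.650435818440983 26.688075363636017
[70, 86, 78, 74, 65, 65, 69, 67, 67, 67, 72, 147, 188, 203, 208, 142, 77, 76, 135, 189, 208, 205, 207, 213, 209]
```

Call:
{"op": "step_arm", "data": {"rows": "0 0 0.01 0 0 0 0.5;0 0 0.03 0 0 0 0.5;0 0 0.06 0 0 0 0.5;0 0 0.11 0 0 0 0.5;0 0 0.16 0 0 0 0.5"}}

```text
time_s: 9.7
tool_pos: [0.5269, 0.0962, 0.136]
tcp_rot: [-0.001, 0.126, 0.992, -0.0]
contact_force: [0.8, 0.4, -0.6]
opening: 0.647
grip_force: 26.8
```

Call:
{"op": "step_arm", "data": {"rows": "-0.002 0.02 0.01 0 0 0.004 0.5;-0.008 0.06 0.01 0 0 0.012 0.5;-0.015 0.11 0.01 0 0 0.024 0.5;-0.022 0.165 0.01 0 0 0.036 0.5;-0.03 0.22 0.01 0 0 0.048 0.5"}}

```text
time_s: 10.12
tool_pos: [0.5124, 0.2076, 0.1402]
tcp_rot: [0.0, 0.05, 0.999, 0.0]
contact_force: [0.2, 0.3, -1.0]
opening: 0.642
grip_force: 26.8
```

Call:
{"op": "step_arm", "data": {"rows": "-0.008 0.055 0 0 0 0.012 0.5;-0.016 0.11 0 0 0 0.024 0.5;-0.024 0.165 0 0 0 0.036 0.5;-0.03 0.215 0 0 0 0.042 0.5;-0.034 0.245 0 0 0 0.0461 0.5"}}

```text
time_s: 10.53
tool_pos: [0.4949, 0.3316, 0.14]
tcp_rot: [0.0, -0.023, 1.0, 0.001]
contact_force: [0.1, 0.3, -0.7]
opening: 0.65
grip_force: 26.9
```

Call:
{"op": "step_arm", "data": {"rows": "0 0 -0.02 0 0 0 0.5;0 0 -0.07 0 0 0 0.5;0 0 -0.13 0 0 0 0.5;0 0 -0.19 0 0 0 0.5;0 0 -0.23 0 0 0 0.5"}}

```text
time_s: 10.95
tool_pos: [0.4937, 0.3269, 0.0217]
tcp_rot: [-0.002, -0.021, 1.0, -0.001]
contact_force: [-0.6, -1.0, -1.3]
opening: 0.647
grip_force: 26.8
```

Call:
{"op": "step_arm", "data": {"rows": "0 0 -0.01 0 0 0 0.5;0 0 -0.02 0 0 0 0.5;0 0 -0.02 0 0 0 0.5;0 0 -0.02 0 0 0 0.5;0 0 -0.02 0 0 0 0.5"}}

```text
time_s: 11.37
tool_pos: [0.4973, 0.3294, 0.0168]
tcp_rot: [0.002, -0.022, 1.0, 0.001]
contact_force: [0.4, -0.5, -0.1]
opening: 0.648
grip_force: 27.0
```

```bash
python3 - <<'E'
from h import *
s=r.observe();w,X,Y,Z=s['tcp_rot'];print(s['tool_pos'],2*np.arctan2(Y,X)-np.pi,s['opening'],s['grip_force'])
for n in('scene','side'):
  i=r.get_image(n); cv2.imwrite(f'pics/{n}6.png',i[:,:,::-1])
  print(r.find_in(n,'spacer_mid')[:2],r.find_in(n,'pile_top')[:2]); c=r.get_calibration(n)
E
```

```text
[0.49728241 0.32939698 0.01681076] 0.04307147268319289 0.6482659752694195 27.006562650203705
[{'at': [408.2, 187.1], 'score': 0.85}] [{'at': [400.5, 197.1], 'score': 0.72}]
[{'at': [243.9, 126.4], 'score': 0.82}] [{'at': [249.7, 140.1], 'score': 0.66}]
```

Call:
{"op": "step_arm", "data": {"rows": "0 0 -0.01 0 0 0 0.5;0 0 -0.02 0 0 0 0.5;0 0 -0.03 0 0 0 0.5;0 0 -0.04 0 0 0 0.5;0 0 -0.046 0 0 0 0.5"}}

```text
time_s: 12.08
tool_pos: [0.4948, 0.3284, -0.0093]
tcp_rot: [-0.001, -0.022, 1.0, -0.0]
contact_force: [0.4, -0.1, -0.2]
opening: 0.648
grip_force: 27.0
```

Call:
{"op": "step_arm", "data": {"rows": "0 0 0 0 0 0 0.5;0 0 0 0 0 0 0.5;0 0 0 0 0 0 0.5;0 0 -0.002 0 0 0 0.5;0 0 -0.004 0 0 0 0.5"}}

```text
time_s: 12.5
tool_pos: [0.4961, 0.329, -0.0097]
tcp_rot: [0.0, -0.022, 1.0, 0.0]
contact_force: [0.4, 0.4, 0.2]
opening: 0.644
grip_force: 27.0
```

Call:
{"op": "step_arm", "data": {"rows": "0 0 -0.001 0 0 0 0.5;0 0 -0.002 0 0 0 0.5;0 0 -0.003 0 0 0 0.5;0 0 -0.004 0 0 0 0.5;0 0 -0.004 0 0 0 0.5"}}

```text
time_s: 12.92
tool_pos: [0.4955, 0.3287, -0.0121]
tcp_rot: [-0.0, -0.022, 1.0, -0.0]
contact_force: [0.1, -0.6, -1.1]
opening: 0.647
grip_force: 27.0
```

```bash
python3 - <<'E'
from h import *
s=r.observe();w,X,Y,Z=s['tcp_rot'];print(s['tool_pos'],2*np.arctan2(Y,X)-np.pi,s['opening'],s['grip_force'],s['contact_force'])
E
```

```text
[ 0.49553     0.32868887 -0.01211029] 0.043239016771097205 0.6470136701907996 27.02632248401642 [ 0.0524178  -0.60615941 -1.12202613]
```

Call:
{"op": "step_arm", "data": {"rows": "0 0 -0.001 0 0 0 0.5;0 0 -0.001 0 0 0 0.5;0 0 -0.002 0 0 0 0.5;0 0 -0.002 0 0 0 0.5"}}

```text
time_s: 13.25
tool_pos: [0.4957, 0.3288, -0.0129]
tcp_rot: [0.0, -0.022, 1.0, 0.0]
contact_force: [0.3, -0.4, -1.2]
opening: 0.649
grip_force: 27.0
```

Call:
{"op": "step_arm", "data": {"rows": "0 0 -0.001 0 0 0 0.5;0 0 -0.001 0 0 0 0.5;0 0 -0.001 0 0 0 0.5"}}

```text
time_s: 13.5
tool_pos: [0.4957, 0.3288, -0.013]
tcp_rot: [0.0, -0.022, 1.0, 0.0]
contact_force: [-1.5, -0.7, 4.9]
opening: 0.646
grip_force: 27.6
```

Call:
{"op": "step_arm", "data": {"rows": "0 0 0 0 0 0 0.66;0 0 0 0 0 0 0.69;0 0 0 0 0 0 0.73;0 0 0 0 0 0 0.8;0 0 0 0 0 0 0.85"}}

```text
time_s: 13.92
tool_pos: [0.4956, 0.3287, -0.0137]
tcp_rot: [-0.0, -0.022, 1.0, -0.0]
contact_force: [0.3, 0.6, 0.8]
opening: 0.855
grip_force: 0.0
```

Call:
{"op": "step_arm", "data": {"rows": "0 0 0.005 0 0 0 0.85;0 0 0.02 0 0 0 0.85;0 0 0.06 0 0 0 0.85;0 0 0.12 0 0 0 0.85;0 0 0.19 0 0 0 0.85"}}

```text
time_s: 14.33
tool_pos: [0.4939, 0.3278, 0.0812]
tcp_rot: [-0.002, -0.022, 1.0, -0.001]
contact_force: [2.0, 0.8, -0.6]
opening: 0.851
grip_force: 0.0
```

Call:
{"op": "step_arm", "data": {"rows": "0.02 0 0.07 0 0 0 0.85;0.05 0 0.14 0 0 0 0.85;0.08 0 0.2 0 0 0 0.85;0.11 0 0.26 0 0 0 0.85;0.14 0 0.3 0 0 0 0.85"}}

```text
time_s: 14.75
tool_pos: [0.5674, 0.3293, 0.2365]
tcp_rot: [0.003, -0.022, 1.0, 0.001]
contact_force: [0.7, 0.4, 0.7]
opening: 0.852
grip_force: 0.0
```

Call:
{"op": "step_arm", "data": {"rows": "0 0 0 0 0 0 0.85;0 0 0 0 0 0 0.85;0 0 0 0 0 0 0.85;0 0 0 0 0 0 0.85"}}

```text
time_s: 15.08
tool_pos: [0.5639, 0.3282, 0.2298]
tcp_rot: [-0.002, -0.022, 1.0, -0.001]
contact_force: [0.8, 1.0, 0.2]
opening: 0.848
grip_force: 0.0
```

```bash
cat > holes.py <<'E'
from look import *
def holes(tag,x,y,a,z):
    c,im=look(tag); g=cv2.resize(im.mean(2),None,fx=4,fy=4,interpolation=cv2.INTER_CUBIC)
    S=np.array([[64,18],[64,-18],[-64,-18],[-64,18]])/1000; R=np.array([[np.cos(a),np.sin(a)],[-np.sin(a),np.cos(a)]])
    uv=proj(c,np.c_[S@R+[x,y],np.full(4,z)],True); out=[]
    for u,v in uv:
        U,V=int(u*4+1.5),int(v*4+1.5); w=g[V-22:V+23,U-22:U+23]; m=(w<w.min()+.4*(np.median(w)-w.min())).astype(np.uint8)
        n,l,st,ce=cv2.connectedComponentsWithStats(m); k=1+np.argmax(st[1:,4]); out.append(((ce[k]+[U-22,V-22]-1.5)/4))
        print((u,v),out[-1],st[k,4])
    p,e=rect([(c,True,out)],z,.128,.036,[x,y,a]); print(p.round(4),e.round(1)); return c,im
E
python3 -c "
from holes import *
holes('w7',.4955,.3287,.043,.036)"
```

```text
15.1333 [0.5638 0.3283 0.2296] [-1.800e-03 -2.180e-02  9.998e-01 -7.000e-04]
(np.float64(298.84577304440995), np.float64(175.4899450451468)) [299.01913265 175.73979592] 196
(np.float64(267.905604427978), np.float64(175.44874664820284)) [268.94227273 175.37863636] 275
(np.float64(267.49104531956147), np.float64(64.85828537368826)) [267.44256757  64.79256757] 185
(np.float64(299.55356993662775), np.float64(64.95092407795488)) [299.716133    64.90332512] 203
[0.4955 0.3291 0.0472] [ 0.4 -0.3 -0.5  0.1  0.1  0.1 -0.1  0. ]
```

Call:
{"op": "step_arm", "data": {"rows": "-0.01 -0.04 0 0 0 -0.008 0.7;-0.02 -0.12 0 0 0 -0.024 0.7;-0.03 -0.2 0 0 0 -0.04 0.7;-0.045 -0.28 0 0 0 -0.056 0.7;-0.06 -0.36 0 0 0 -0.072 0.7"}}

```text
time_s: 15.55
tool_pos: [0.5336, 0.1474, 0.23]
tcp_rot: [-0.001, 0.092, 0.996, -0.0]
contact_force: [0.3, -0.8, -0.4]
opening: 0.704
grip_force: 0.0
```

Call:
{"op": "step_arm", "data": {"rows": "-0.008 -0.05 -0.02 0 0 -0.012 0.7;-0.0156 -0.09 -0.07 0 0 -0.022 0.7;-0.0156 -0.1048 -0.13 0 0 -0.0221 0.7;-0.0156 -0.1048 -0.19 0 0 -0.0221 0.7;-0.0156 -0.1048 -0.23 0 0 -0.0221 0.7"}}

```text
time_s: 15.97
tool_pos: [0.5244, 0.0955, 0.1128]
tcp_rot: [-0.003, 0.126, 0.992, -0.0]
contact_force: [-0.4, 0.2, -0.1]
opening: 0.696
grip_force: 0.0
```

Call:
{"op": "step_arm", "data": {"rows": "0 0 -0.01 0 0 0 0.7;0 0 -0.02 0 0 0 0.7;0 0 -0.033 0 0 0 0.7;0 0 -0.033 0 0 0 0.7;0 0 -0.033 0 0 0 0.7"}}

```text
time_s: 16.38
tool_pos: [0.5286, 0.0966, 0.1008]
tcp_rot: [0.001, 0.126, 0.992, 0.0]
contact_force: [-0.4, -0.1, 0.0]
opening: 0.701
grip_force: 0.0
```

```bash
python3 - <<'E'
from look import *
c,im=look('w8')
g=cv2.cvtColor(im,cv2.COLOR_RGB2HSV)
S=np.array([[64,18],[64,-18],[-64,-18],[-64,18],[20,15],[20,-15],[-20,-15],[-20,15]])/1000;a=-.2517;R=np.array([[np.cos(a),np.sin(a)],[-np.sin(a),np.cos(a)]])
uv=proj(c,np.c_[S@R+[.5277,.0963],[.092]*4+[.089]*4],True);print(uv.round(1).tolist())
o=im[:,:,::-1].copy()
o=o[90:390,130:430]
p=cv2.resize(o,(600,600),interpolation=2)
for u,v in uv: cv2.circle(p,(int((u-130)*2+.5),int((v-90)*2+.5)),3,(255,0,255),1)
cv2.imwrite('pics/m5.png',p)
s=r.observe();w,X,Y,Z=s['tcp_rot'];print(s['tool_pos'],2*np.arctan2(Y,X)-np.pi,s['opening'])
E
```

```text
16.4333 [0.5289 0.0966 0.1011] [1.000e-03 1.256e-01 9.921e-01 2.000e-04]
[[305.2, 319.9], [253.9, 319.9], [247.9, 130.6], [310.8, 130.6], [302.6, 262.5], [256.4, 262.5], [254.8, 203.1], [304.1, 203.1]]
[0.52886924 0.09663497 0.10114651] -0.25190706610317193 0.7010487269676076
```

View pics/m5.png

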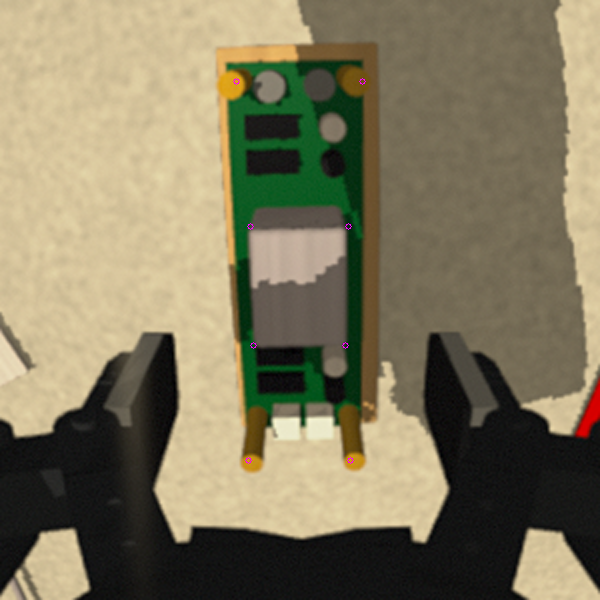

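The picture shows the uncovered board between the fingers, and the predicted can and post points match to about 1 mm. Can corners are at (249,227), (348,227), (345,345) and (253,345). I'll descend and grip the can.

Call:
{"op": "step_arm", "data": {"rows": "0 0 -0.02 0 0 0.002 0.7;0 0 -0.05 0 0 0.004 0.7;0 0 -0.08 0 0 0.004 0.7;0 0 -0.11 0 0 0.004 0.7;0 0 -0.122 0 0 0.004 0.7"}}

```text
time_s: 16.85
tool_pos: [0.5265, 0.0963, 0.0372]
tcp_rot: [-0.001, 0.119, 0.993, -0.0]
contact_force: [-0.3, -0.9, -0.9]
opening: 0.698
grip_force: 0.0
```

Call:
{"op": "step_arm", "data": {"rows": "0 0 0 0 0 0 0.65;0 0 0 0 0 0 0.6;0 0 0 0 0 0 0.55;0 0 0 0 0 0 0.5;0 0 0 0 0 0 0.45", "squeeze": 40}}

```text
time_s: 17.27
tool_pos: [0.5288, 0.0964, 0.04]
tcp_rot: [0.001, 0.12, 0.993, 0.0]
contact_force: [0.8, -0.3, 0.1]
opening: 0.449
grip_force: 0.0
```

```bash
python3 - <<'E'
from h import *
i=r.get_image('side'); s=r.observe(); print(s['tool_pos'],s['contact_force'],s['opening'])
print(list(enumerate(i[165:205,288].tolist(),165)))
a=-.2477;c=r.get_calibration('side');Y=np.array([-np.sin(a),np.cos(a),0])
for w in(.019,.026):
  for z in(.06,.065,.07,.075,.08): print(w,z,proj(c,np.array([.5277,.0963,z])-w*Y).round(1).tolist())
E
```

```text
[0.52862377 0.09639871 0.03985148] [-0.30980357  0.69456951  0.83996166] 0.4474162153458138
[(165, [49, 46, 44]), (166, [49, 47, 44]), (167, [49, 47, 45]), (168, [51, 48, 47]), (169, [55, 52, 51]), (170, [49, 47, 46]), (171, [40, 39, 37]), (172, [31, 29, 30]), (173, [27, 25, 25]), (174, [28, 27, 26]), (175, [24, 22, 23]), (176, [19, 19, 19]), (177, [23, 22, 23]), (178, [22, 22, 22]), (179, [28, 27, 28]), (180, [27, 25, 26]), (181, [23, 21, 23]), (182, [24, 23, 23]), (183, [20, 20, 20]), (184, [23, 23, 22]), (185, [22, 22, 21]), (186, [22, 22, 22]), (187, [21, 22, 22]), (188, [44, 41, 38]), (189, [70, 63, 60]), (190, [49, 50, 42]), (191, [15, 37, 20]), (192, [15, 38, 19]), (193, [49, 50, 32]), (194, [82, 66, 43]), (195, [94, 72, 47]), (196, [92, 71, 47]), (197, [90, 69, 46]), (198, [91, 70, 48]), (199, [80, 66, 55]), (200, [73, 65, 60]), (201, [72, 65, 62]), (202, [73, 66, 63]), (203, [54, 54, 48]), (204, [25, 40, 25])]
0.019 0.06 [[287.6, 191.4]]
0.019 0.065 [[287.6, 190.0]]
0.019 0.07 [[287.7, 188.5]]
0.019 0.075 [[287.8, 187.1]]
0.019 0.08 [[287.8, 185.6]]
0.026 0.06 [[287.7, 193.7]]
0.026 0.065 [[287.8, 192.2]]
0.026 0.07 [[287.8, 190.8]]
0.026 0.075 [[287.9, 189.3]]
0.026 0.08 [[288.0, 187.9]]
```

Call:
{"op": "step_arm", "data": {"rows": "0 0 -0.004 0 0 0 0.45;0 0 -0.008 0 0 0 0.45;0 0 -0.008 0 0 0 0.42;0 0 -0.008 0 0 0 0.38;0 0 -0.008 0 0 0 0.34", "squeeze": 40}}

```text
time_s: 17.73
tool_pos: [0.5276, 0.0962, 0.0349]
tcp_rot: [-0.0, 0.119, 0.993, -0.0]
contact_force: [-1.0, 0.1, -0.3]
opening: 0.344
grip_force: 23.2
```

Call:
{"op": "step_arm", "data": {"rows": "0 0 0 0 0 0 0.3;0 0 0 0 0 0 0.25;0 0 0 0 0 0 0.2;0 0 0 0 0 0 0.2;0 0 0 0 0 0 0.2", "squeeze": 40}}

```text
time_s: 18.15
tool_pos: [0.5276, 0.0962, 0.035]
tcp_rot: [-0.0, 0.12, 0.993, -0.0]
contact_force: [-2.0, -0.4, 1.4]
opening: 0.338
grip_force: 40.0
```

Call:
{"op": "step_arm", "data": {"rows": "0 0 0.002 0 0 0 0.2;0 0 0.008 0 0 0 0.2;0 0 0.02 0 0 0 0.2;0 0 0.04 0 0 0 0.2;0 0 0.06 0 0 0 0.2"}}

```text
time_s: 18.57
tool_pos: [0.5276, 0.0964, 0.0657]
tcp_rot: [-0.0, 0.12, 0.993, 0.0]
contact_force: [1.3, -1.0, -2.7]
opening: 0.344
grip_force: 39.6
```

Call:
{"op": "step_arm", "data": {"rows": "0 -0.02 0.03 0 0 0.002 0.2;-0.001 -0.06 0.06 0 0 0.006 0.2;-0.002 -0.12 0.08 0 0 0.01 0.2;-0.002 -0.19 0.1 0 0 0.014 0.2;-0.002 -0.26 0.1 0 0 0.018 0.2"}}

```text
time_s: 18.98
tool_pos: [0.5293, -0.0349, 0.1189]
tcp_rot: [0.003, 0.09, 0.996, -0.0]
contact_force: [1.3, -1.0, -2.1]
opening: 0.343
grip_force: 40.0
```

Call:
{"op": "step_arm", "data": {"rows": "0 -0.07 0 0 0 0.004 0.2;-0.001 -0.14 0 0 0 0.008 0.2;-0.002 -0.21 0 0 0 0.012 0.2;-0.002 -0.28 0 0 0 0.016 0.2;-0.002 -0.35 0 0 0 0.02 0.2"}}

```text
time_s: 19.4
tool_pos: [0.5261, -0.2106, 0.1165]
tcp_rot: [0.001, 0.06, 0.998, -0.0]
contact_force: [1.0, 0.0, -2.4]
opening: 0.342
grip_force: 39.9
```

Call:
{"op": "step_arm", "data": {"rows": "0 -0.06 0 0 0 0.003 0.2;-0.001 -0.11 0 0 0 0.006 0.2;-0.002 -0.15 0 0 0 0.009 0.2;-0.0026 -0.18 0 0 0 0.0102 0.2;-0.0026 -0.2 0 0 0 0.0102 0.2"}}

```text
time_s: 19.82
tool_pos: [0.5249, -0.3106, 0.116]
tcp_rot: [0.001, 0.045, 0.999, -0.0]
contact_force: [0.0, 0.3, -2.7]
opening: 0.341
grip_force: 39.9
```

Call:
{"op": "step_arm", "data": {"rows": "0 -0.01 -0.02 0 0 0 0.2;0 -0.016 -0.06 0 0 0 0.2;0 -0.016 -0.11 0 0 0 0.2;0 -0.016 -0.15 0 0 0 0.2;0 -0.016 -0.18 0 0 0 0.2"}}

```text
time_s: 20.23
tool_pos: [0.5232, -0.3144, 0.0223]
tcp_rot: [-0.001, 0.044, 0.999, 0.001]
contact_force: [-0.3, -0.0, -2.6]
opening: 0.34
grip_force: 39.9
```

Call:
{"op": "step_arm", "data": {"rows": "0 0 -0.005 0 0 0 0.2;0 0 -0.01 0 0 0 0.2;0 0 -0.01 0 0 0 0.2;0 0 -0.01 0 0 0 0.2;0 0 -0.01 0 0 0 0.2"}}

```text
time_s: 20.65
tool_pos: [0.5257, -0.3172, 0.0215]
tcp_rot: [0.001, 0.044, 0.999, -0.001]
contact_force: [-0.8, 0.3, -2.4]
opening: 0.344
grip_force: 39.8
```

```bash
python3 - <<'E'
from look import *
s=r.observe();w,X,Y,Z=s['tcp_rot'];print(s['tool_pos'],2*np.arctan2(Y,X)-np.pi,s['opening'],s['contact_force'],s['grip_force'])
c,im=look('w9')
# post tops of held board (yellowish) - expected pixels
S=np.array([[64,18],[64,-18],[-64,-18],[-64,18]])/1000;a=-.088;R=np.array([[np.cos(a),np.sin(a)],[-np.sin(a),np.cos(a)]])
z=s['tool_pos'][2]+.057
uv=proj(c,np.c_[S@R+s['tool_pos'][:2],[z]*4],True);print(uv.round(1).tolist())
h=cv2.cvtColor(im,cv2.COLOR_RGB2HSV); out=[]
for u,v in uv:
  U,V=int(u),int(v); q=h[V-12:V+13,U-12:U+13]; m=((q[...,0]>12)&(q[...,0]<26)&(q[...,1]>165)&(q[...,2]>90)); yy,xx=np.nonzero(m); print(m.sum(),xx.mean()+U-12,yy.mean()+V-12)
E
```

```text
[ 0.52571066 -0.31721858  0.02147718] -0.08804243052315375 0.34351647454200157 [-0.78426517  0.26064913 -2.37206761] 39.845566749572754
20.7 [ 0.5257 -0.3173  0.0214] [ 1.10e-03  4.41e-02  9.99e-01 -7.00e-04]
[[313.5, 390.1], [246.6, 390.0], [231.8, 141.6], [328.0, 141.6]]
0 nan nan
0 nan nan
363 231.75757575757575 142.46280991735537
406 325.41871921182263 141.11822660098522<stdin>:10: RuntimeWarning: Mean of empty slice.
  ret = ret.dtype.type(ret / rcount)
```

Call:
{"op": "step_arm", "data": {"rows": "0 0 -0.012 0 0 0 0.2;0 0 -0.026 0 0 0 0.2;0 0 -0.04 0 0 0 0.2;0 0 -0.052 0 0 0 0.2;0 0 -0.06 0 0 0 0.2"}}

```text
time_s: 21.12
tool_pos: [0.5236, -0.316, -0.0116]
tcp_rot: [-0.001, 0.044, 0.999, 0.001]
contact_force: [0.2, 0.1, -2.3]
opening: 0.341
grip_force: 39.9
```

Call:
{"op": "step_arm", "data": {"rows": "0 0 0 0 0 0 0.2;0 0 0 0 0 0 0.2;0 0 -0.001 0 0 0 0.2;0 0 -0.002 0 0 0 0.2;0 0 -0.003 0 0 0 0.2"}}

```text
time_s: 21.53
tool_pos: [0.5249, -0.3169, -0.0111]
tcp_rot: [0.0, 0.044, 0.999, -0.0]
contact_force: [0.4, 0.6, -2.3]
opening: 0.343
grip_force: 39.9
```

Call:
{"op": "step_arm", "data": {"rows": "0 0 -0.001 0 0 0 0.2;0 0 -0.002 0 0 0 0.2;0 0 -0.003 0 0 0 0.2;0 0 -0.003 0 0 0 0.2"}}

```text
time_s: 21.87
tool_pos: [0.5246, -0.3167, -0.0129]
tcp_rot: [0.0, 0.044, 0.999, -0.0]
contact_force: [-0.2, -0.5, -2.4]
opening: 0.342
grip_force: 39.9
```

Call:
{"op": "step_arm", "data": {"rows": "0 0 -0.001 0 0 0 0.2;0 0 -0.001 0 0 0 0.2;0 0 -0.001 0 0 0 0.2"}}

```text
time_s: 22.12
tool_pos: [0.5246, -0.3168, -0.0129]
tcp_rot: [0.0, 0.044, 0.999, -0.0]
contact_force: [-0.5, 1.1, 3.1]
opening: 0.339
grip_force: 40.5
```

Call:
{"op": "step_arm", "data": {"rows": "0 0 -0.001 0 0 0 0.2;0 0 -0.001 0 0 0 0.2;0 0 -0.001 0 0 0 0.2"}}

```text
time_s: 22.37
tool_pos: [0.5247, -0.3167, -0.013]
tcp_rot: [0.0, 0.044, 0.999, -0.0]
contact_force: [-2.4, 1.2, 5.6]
opening: 0.344
grip_force: 41.0
```

Call:
{"op": "step_arm", "data": {"rows": "0 0 0 0 0 0 0.36;0 0 0 0 0 0 0.4;0 0 0 0 0 0 0.46;0 0 0 0 0 0 0.54;0 0 0 0 0 0 0.58"}}

```text
time_s: 22.78
tool_pos: [0.5246, -0.3167, -0.0142]
tcp_rot: [0.0, 0.044, 0.999, 0.0]
contact_force: [-0.9, 0.3, -0.5]
opening: 0.576
grip_force: 0.0
```

Call:
{"op": "step_arm", "data": {"rows": "0 0 0.005 0 0 0 0.58;0 0 0.03 0 0 0 0.58;0 0 0.07 0 0 0 0.58;0 0 0.13 0 0 0 0.58;0 0 0.2 0 0 0 0.58"}}

```text
time_s: 23.2
tool_pos: [0.5231, -0.3155, 0.0861]
tcp_rot: [-0.002, 0.044, 0.999, 0.001]
contact_force: [1.1, -0.3, -0.7]
opening: 0.584
grip_force: 0.0
```

Call:
{"op": "step_arm", "data": {"rows": "0.02 0 0.07 0 0 0 0.58;0.05 0 0.14 0 0 0 0.58;0.08 0 0.2 0 0 0 0.58;0.11 0 0.26 0 0 0 0.58;0.14 0 0.32 0 0 0 0.58"}}

```text
time_s: 23.62
tool_pos: [0.595, -0.3165, 0.2493]
tcp_rot: [0.001, 0.044, 0.999, -0.0]
contact_force: [-1.0, -0.5, 0.3]
opening: 0.581
grip_force: 0.0
```

Call:
{"op": "step_arm", "data": {"rows": "0 0 0 0 0 0 0.58;0 0 0 0 0 0 0.58;0 0 0 0 0 0 0.58;0 0 0 0 0 0 0.58;0 0 0 0 0 0 0.58"}}

```text
time_s: 24.03
tool_pos: [0.593, -0.316, 0.2441]
tcp_rot: [-0.002, 0.044, 0.999, 0.001]
contact_force: [-0.4, -0.1, -0.3]
opening: 0.58
grip_force: 0.0
```

```bash
python3 - <<'E'
from look import *
c,im=look('w10')
S=np.array([[64,18],[64,-18],[-64,-18],[-64,18]])/1000;a=-.088;R=np.array([[np.cos(a),np.sin(a)],[-np.sin(a),np.cos(a)]])
uv=proj(c,np.c_[S@R+[.5245,-.3167],[.044]*4],True)
h=cv2.cvtColor(im,cv2.COLOR_RGB2HSV); out=[]
for u,v in uv:
  U,V=int(round(u)),int(round(v)); q=h[V-7:V+8,U-7:U+8]; m=((q[...,0]>12)&(q[...,0]<26)&(q[...,1]>150)&(q[...,2]>90)); yy,xx=np.nonzero(m); print((u,v),m.sum(),xx.mean()+U-7,yy.mean()+V-7); out.append((xx.mean()+U-7,yy.mean()+V-7))
print(rect([(c,True,out)],.044,.128,.036,[.5245,-.3167,a]))
# green sheet centroid/orientation and tray outer
g=((h[...,0]>45)&(h[...,0]<85)&(h[...,1]>100)).astype(np.uint8); g[220:]=0
n,l,st,ce=cv2.connectedComponentsWithStats(cv2.morphologyEx(g,cv2.MORPH_CLOSE,np.ones((9,9))));k=1+np.argmax(st[1:,4])
b=cv2.boxPoints(cv2.minAreaRect(np.argwhere(l==k)[:,::-1].astype(np.float32)))
q=np.array([onz(c,p,.011,True)[:2] for p in b]);print(q.round(4).tolist(),q.mean(0))
for nm in('side','scene'):
  r.get_image(nm); cc=r.get_calibration(nm); print(nm,r.find_in(nm,'board_mid')[:5],proj(cc,[.5245,-.3167,.024]),r.find_in(nm,'spacer_mid')[:2],proj(cc,[.4955,.329,.036]))
E
```

```text
24.0833 [ 0.5932 -0.3161  0.2443] [-1.50e-03  4.44e-02  9.99e-01  9.00e-04]
(np.float64(289.56462339759787), np.float64(174.5302676952402)) 35 289.74285714285713 173.9142857142857
(np.float64(259.1330455513264), np.float64(174.60512020515023)) 33 259.75757575757575 174.33333333333334
(np.float64(258.26444425712003), np.float64(65.92992866994089)) 34 257.97058823529414 67.08823529411765
(np.float64(289.78351287293333), np.float64(65.73367667201018)) 38 288.92105263157896 66.86842105263158
(array([ 0.52491261, -0.31683338, -0.07909403]), array([ 0.2201717 ,  0.83221632, -0.21779921,  0.75104507, -0.2868651 ,
       -0.6563797 ,  0.27837845, -0.9169795 ]))
[[0.5862, -0.345], [0.4551, -0.3324], [0.4591, -0.2891], [0.5903, -0.3003]] [ 0.52267177 -0.31671407]
side [{'at': [207.8, 191.4], 'score': 0.98}, {'at': [319.5, 147.9], 'score': 0.78}, {'at': [350.5, 367.0], 'score': 0.67}, {'at': [176.2, 142.9], 'score': 0.59}] [[351.93071976 363.88520673]] [{'at': [249.5, 133.5], 'score': 0.79}] [[251.36875848 133.70398259]]
scene [{'at': [366.1, 160.0], 'score': 0.82}, {'at': [413.2, 251.6], 'score': 0.8}, {'at': [312.6, 179.7], 'score': 0.66}, {'at': [139.8, 288.6], 'score': 0.59}] [[138.78527072 285.33974952]] [{'at': [400.2, 189.9], 'score': 0.94}] [[400.51150987 188.83340406]]
```

```bash
python3 -c "
from cell import r
print(r.finish_job())"
```

```text
the job is handed in; nothing more can be done
None
```

The spacer is on the spare pile and the board is standing in the middle of the tray, lengthwise, both set down and released; camera checks put each within about 1 mm of where I meant it, and the job was handed in at about 24 s.

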